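# Emboss the round gilded medallion on the hand press

### The job

Two hand presses of the same make stand on the gilding table, one loaded with a round gilded blank, the other with a square one. Emboss the round blank: push the lever of the press that holds it all the way down to its stop, keep it there for a moment, then let it spring all the way back up. Do not work the other press, and leave both blanks lying where they are.

Things in the scene. Friction and masses are not known exactly. Their poses are not given: they have to be found in the camera images.
- left_lever (a joint): angle of the lever of the left hand press (on the +y side, handle towards +y), rad: 0 = fully up, at rest; 0.45 = down on its stop. Sprung: returns by itself in about 0.5 s; the pad takes about 5 N down to start, 13 N at the stop. At rest it rises outwards at 0.35 rad from a level pivot atop the column, 190 mm above the table; pivot to pad: 220 mm along the lever, pad top 17 mm above its centre line.
- right_lever (a joint): angle of the lever of the right hand press (on the -y side, handle towards -y), rad: 0 = fully up, at rest; 0.45 = down on its stop. Sprung: returns by itself in about 0.5 s; the pad takes about 5 N down to start, 13 N at the stop. At rest it rises outwards at 0.35 rad from a level pivot atop the column, 190 mm above the table; pivot to pad: 220 mm along the lever, pad top 17 mm above its centre line.
- left_pad (a point): top centre of the dark wooden palm pad (60 wide x 46 along the lever x 10 mm) ending the left lever; moves with it. 281 mm above the table at rest, 185 mm at the stop and 20 mm farther out. Its top slopes up outwards 0.22 rad at rest, down 0.22 at the stop. Free below. The press's bed lies 121 mm level distance (at rest) back from here towards the column, under the ram.
- right_pad (a point): top centre of the dark wooden palm pad (60 wide x 46 along the lever x 10 mm) ending the right lever; moves with it. 281 mm above the table at rest, 185 mm at the stop and 20 mm farther out. Its top slopes up outwards 0.22 rad at rest, down 0.22 at the stop. Free below. The press's bed lies 121 mm level distance (at rest) back from here towards the column, under the ram.
- round_blank: round disc, 84 mm in diameter, gilded on top over red, 12 mm thick, about 60 g, loose; lies flat on the round steel bed (32 mm above the table) of one of the two presses, under its ram; which press varies. Origin: centre of its underside.
- square_blank: square tile, 76 x 76 mm, gilded on top over red, 12 mm thick, about 60 g, loose; lies flat on the round steel bed (32 mm above the table) of one of the two presses, under its ram; which press varies. Origin: centre of its underside.
Things that resemble listed ones, but are neither listed nor needed, are in the scene too. Leave any pink or white look-alike of the round_blank alone.

How it is judged:
By the outcome, as a careful person would: the job done as asked, in the order asked, and still so for the second after the job is handed in, with the robot touching nothing.
It also fails if it takes over 32 s, if anything falls off the work surface, if the arm or the gripper's body presses on something with over 40 N, if the wrist force passes 120 N, or if a joint passes its speed limit or range.

### The arm

A 6-joint arm with a two-finger parallel gripper is mounted at the origin on the work surface. World frame = base frame: x ahead of the robot, y to its left, z up, the work surface at z = 0. Lengths are in m, angles in degrees, forces in N, time in s.
With the tool pointing down it reaches from about 0.3 to 0.75 m from the base axis. Payload 8.5 kg.
Tool frame: the origin (TCP) lies on the centre line of the jaws, within the pads' length; the fingertips stand 14 mm ahead of it and the grasp point (between the pads) lies 5 mm behind it; z points along the fingers, x is the direction in which the jaws open and shut, and the axes are right-handed (so a half turn about z gives the same grasp; the last joint's range is limited). The gripper opens to 85 mm and grips with 20 to 120 N. Pads are 22 mm wide; open, the fingers measure 114 mm over their backs; the gripper's body (76 mm by 85 mm) begins 54 mm behind the grasp point. The pads swing forward as they close: fully open they stand 13 mm farther back than shut.
Start: joints at [-88.138, 21.807, 74.336, -0, 83.858, -12.336], TCP at [0.135, -0.533, 0.245] pointing down, gripper open.
Joint ranges: [-178.18, 178.18], [-50.72, 133.34], [12.68, 142.11], [-81.47, 261.47], [9.98, 163.14], [-165.26, 165.26]. Speed limits (degrees/s): [136.94, 136.94, 180, 180, 180, 180].

### API

Orientations are given as a 3x3 rotation matrix whose columns are the frame's x, y, z axes.
In Python, from rig import * gives the robot as it stands.
- The arm moves only by the shell command python3 -m crank 'ROWS' [FORCE]. ROWS is JSON, one flat list of numbers, 7 for each row, row after row: the turn, a rotation vector about the world's x, y, z in rad, then the shift along the world's x, y, z in m, then the opening in per cent of the stroke, from 0 (shut) to 100 (fully open). A call has 1 to 20 rows; each row shifts and turns the commanded pose from where the row before left it; what a row does not reach is not made up. A row lasts 1/10 s, in which the tool goes at most 50 mm and 8.59 degrees, less where a joint would pass 70% of its speed; a pose out of reach is approached as far as the arm can. A call is refused whole if a number of a shift passes 0.05 or a number of a turn 0.15, either way. A call with a gripper value outside its range is refused whole. The fingers move at their own pace and stop on an object; FORCE is the grip in N (left out, the last holds). Time passes only in rows, so rows that do not move let the fingers close. It gives the time, the measured TCP pose, the force and the opening at its end, in the units of the state.
- observe(): the state, without advancing time (a new reading comes with each control period).
- get_image(name): name is "scene" or "top" or "wrist"; returns a dict with "frame" (480x640x3 uint8, red, green, blue), "fov_y" (degrees; the focal length in pixels is half the picture's height over the tangent of half this angle, whatever the lens; pixels are square), "cx", "cy" (the principal point, pixels), "world_to_cam" (4x4, takes a point from world to camera coordinates). Camera axes: x right, y up, looking along -z (the intrinsics and any distortion apply to the point x, -y, -z); pixel columns grow to the right and rows downward; lengths in m; the calibration is good to about 2 mm. A picture is of the moment at which its call begins. There is no depth.
- close_job(): hands the job in, once; it reports no verdict.
The state is a dict: "time_s": time; "q": joint angles; "qvel": joint speeds; "joint_efforts": joint torques, N m; "position": TCP position; "tool_rot": TCP orientation; "ft_force": force on the tool from outside, world axes, zero at the start; "wrist_torque": the same for the moment, N m; "grip_width": finger opening in m.
Only numpy, scipy, OpenCV 4.12 (cv2) and the standard library are available. Lean on these libraries where they do the work, as an engineer would, in place of code of your own. Each camera call takes 0.05 s, during which the arm holds its last target. There are 200 camera calls.

## Working session

There is one attempt and no reset: what is moved stays moved. The work goes in short steps, Python scripts to look and compute and a shell command to move; the robot and the scene stay as the last step left them, time stands still between calls to the robot, and variables do not carry over. Pictures are saved under pics/ and viewed, about 8 in all and at most 12, crops included, and the job is handed in when it is done.

```bash
mkdir -p pics; python3 - <<'E'
from rig import *
import cv2,numpy as np
s=observe();print(s['position'],s['tool_rot'],s['ft_force'],s['grip_width'])
for n in("scene","top"):
    g=get_image(n);cv2.imwrite(f"pics/{n}0.png",g["frame"][:,:,::-1]);print(n,g["fov_y"],g["cx"],g["cy"],np.round(g["world_to_cam"],3).tolist(),[k for k in g])
E
```

```text
[ 0.13488422 -0.53290669  0.24470047] [[ 2.45304174e-01 -9.69446160e-01 -6.59139190e-05]
 [-9.69445016e-01 -2.45303988e-01  1.52122629e-03]
 [-1.49091593e-03 -3.09263238e-04 -9.99998841e-01]] [ 0.13932827 -0.11388699  0.72178875] 0.08571080924306912
scene 49.15029422613164 314.8460288122284 241.0500340101144 [[-0.57, 0.821, 0.022, 0.237], [-0.472, -0.349, 0.809, 0.081], [0.672, 0.451, 0.587, -1.671], [0.0, 0.0, 0.0, 1.0]] ['frame', 'fov_y', 'cx', 'cy', 'world_to_cam']
top 47.53561632948653 317.2472556561244 232.8488308913648 [[-0.006, -1.0, -0.004, 0.03], [0.989, -0.006, 0.147, -0.493], [-0.147, -0.003, 0.989, -1.303], [0.0, 0.0, 0.0, 1.0]] ['frame', 'fov_y', 'cx', 'cy', 'world_to_cam']
```

View pics/scene0.png

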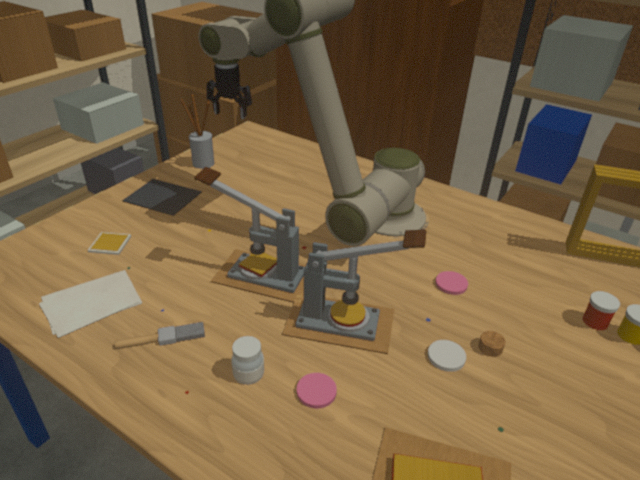

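View pics/top0.png

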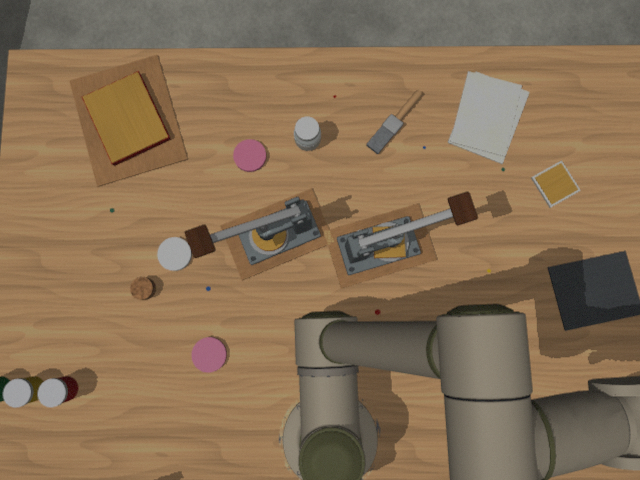

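Candidates: gilded blanks at scene (348,313) on the left press, which looks round, and (262,263) on the right press, which looks square. Look-alikes are the pink discs at (452,283) and (316,390), the white disc at (447,355) and the gold tile at (110,243). The left press's pad is at scene (414,238) and top (200,241). I'll check the choice in a crop and measure the pad.

```bash
cat > h.py <<'E'
import numpy as np,cv2
def ray(g,u,v):
    f=240/np.tan(np.radians(g["fov_y"]/2));T=np.array(g["world_to_cam"]);R=T[:3,:3]
    return -R.T@T[:3,3], R.T@np.array([(u-g["cx"])/f,-(v-g["cy"])/f,-1])
def onz(g,u,v,z):
    o,d=ray(g,u,v);return o+d*(z-o[2])/d[2]
def blob(g,box,hi=115):
    x0,y0,x1,y1=box;c=g["frame"][y0:y1,x0:x1].astype(int)
    m=((c.max(2)<hi)&(c[:,:,0]-c[:,:,2]>25)&(c[:,:,0]>1.6*c[:,:,1])).astype(np.uint8)
    n,l,s,ce=cv2.connectedComponentsWithStats(m);i=1+s[1:,4].argmax()
    pts=np.argwhere(l==i)[:,::-1]+[x0,y0]
    return cv2.minAreaRect(pts.astype(np.float32)),s[i]
E
python3 - <<'E'
from rig import *
from h import *
t=get_image("top");s=get_image("scene")
for box in((175,215,225,265),(440,185,485,230)):
    r,st=blob(t,box);print("top",r,st);print(onz(t,*r[0],.281),[np.round(onz(t,*p,.281)[:2],3).tolist() for p in cv2.boxPoints(r)])
r,st=blob(s,(395,222,435,256));print("scene",r,st,onz(s,*r[0],.278))
f=s["frame"][:,:,::-1];a=cv2.resize(f[220:350,200:440],None,fx=3,fy=3,interpolation=2)
b=cv2.resize(t["frame"][185:290,180:490,::-1],(720,244),interpolation=2)
cv2.imwrite("pics/c.png",np.vstack([a,b])[:600])
E
```

```text
top ((199.24656677246094, 241.15753173828125), (27.38762855529785, 21.1844482421875), 69.44395446777344) [ 11  11  27  27 228]
[0.44122207 0.26261079 0.281     ] [[0.46, 0.293], [0.475, 0.253], [0.423, 0.233], [0.408, 0.272]]
top ((461.8499450683594, 208.04998779296875), (29.528154373168945, 17.64019775390625), 85.60128784179688) [ 13   8  19  31 199]
[ 0.50519302 -0.2652336   0.281     ] [[0.534, -0.246], [0.537, -0.282], [0.476, -0.284], [0.474, -0.248]]
scene ((418.5, 240.5), (1.4142135381698608, 0.0), 135.0) [23 18  2  2  2] [0.44394747 0.27321297 0.278     ]
```

View pics/c.png

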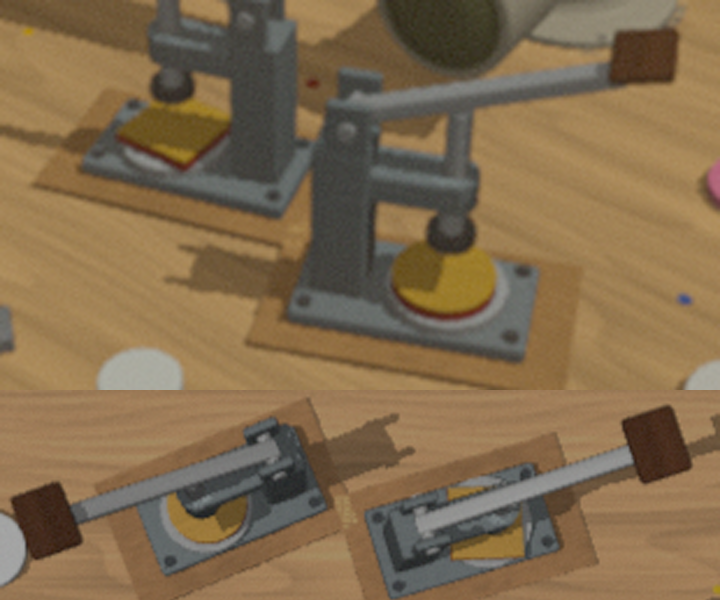

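The crop confirms it. The left press (pad at top (200,241)) holds the round disc and the right press holds the square tile. The left pad is at about (0.441, 0.263). I'll go high, shut the gripper and turn the jaws across the lever.

```bash
python3 -m crank '[0,0,0,0.02,0,0.044,0, 0,0,0,0.02,0,0.044,0, 0,0,0.138,0.02,0,0.044,0, 0,0,0.138,0.02,0,0.044,0, 0,0,0.138,0.02,0.043,0,0, 0,0,0.138,0.02,0.043,0,0, 0,0,0.138,0.02,0.043,0,0, 0,0,0.138,0.02,0.043,0,0, 0,0,0.138,0.02,0.043,0,0, 0,0,0.138,0.02,0.043,0,0, 0,0,0.138,0.02,0.043,0,0, 0,0,0.138,0.02,0.043,0,0, 0,0,0.138,0.02,0.043,0,0, 0,0,0.138,0.02,0.043,0,0, 0,0,0,0,0.045,0,0, 0,0,0,0,0.045,0,0, 0,0,0,0,0.045,0,0, 0,0,0,0,0.045,0,0, 0,0,0,0,0,0,0]' 30; python3 - <<'E'
from rig import *
from h import *
t=get_image("top");P=onz(t,294,211,.19);print(P)
E
```

```text
time_s: 2.1
position: [0.414, 0.081, 0.4215]
tool_rot: [[0.943, 0.333, 0.0], [0.333, -0.943, 0.001], [0.001, -0.001, -1.0]]
ft_force: [0.2, -1.2, 0.4]
grip_width: -0.0001
[0.51866274 0.07725401 0.19      ]
```

```bash
python3 -m crank '[0,0,0.015,0.007,0.0455,0,0, 0,0,0.015,0.007,0.0455,0,0, 0,0,0.015,0.007,0.0455,-0.015,0, 0,0,0.015,0.006,0.0455,-0.03,0, 0,0,0,0,0,-0.045,0, 0,0,0,0,0,0,0]'; python3 - <<'E'
from rig import *
from h import *
s=get_image("scene");t=get_image("top");w=get_image("wrist")
for g in(s,t):
    p=(np.array(g["world_to_cam"])@[.441,.263,.281,1])[:3];f=240/np.tan(np.radians(g["fov_y"]/2));print(g["cx"]-f*p[0]/p[2],g["cy"]+f*p[1]/p[2])
a=cv2.resize(s["frame"][140:280,330:490,::-1],(400,350),interpolation=2)
b=cv2.resize(t["frame"][170:310,130:290,::-1],(400,350),interpolation=2)
cv2.imwrite("pics/d.png",np.vstack([np.hstack([a,b]),np.hstack([cv2.resize(w["frame"][:,:,::-1],(332,249)),np.zeros((249,468,3),np.uint8)])]))
E
```

```text
time_s: 2.75
position: [0.4395, 0.2538, 0.328]
tool_rot: [[0.924, 0.383, -0.013], [0.383, -0.924, -0.004], [-0.014, -0.001, -1.0]]
ft_force: [-0.5, 0.2, -0.0]
grip_width: 0.0001
414.8479789635594 236.95051340051003
199.04928120087365 241.2687751223634
```

View pics/d.png

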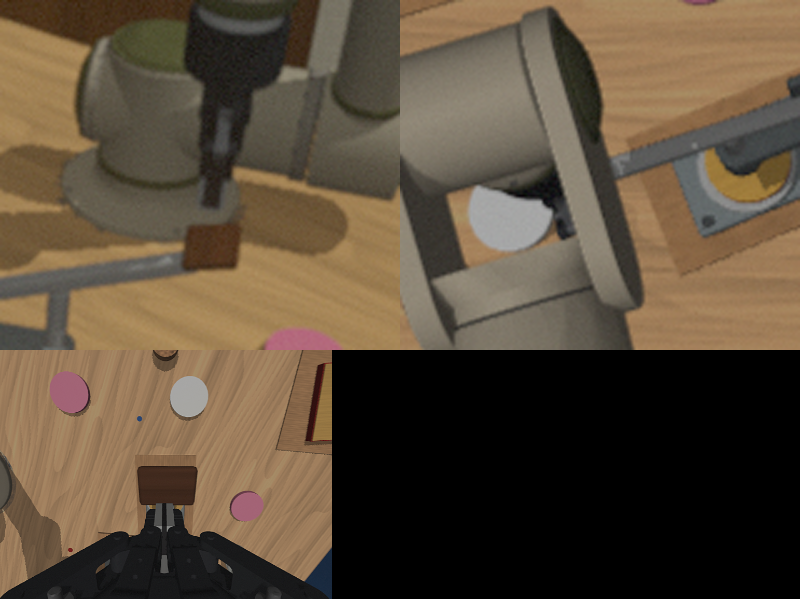

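The tips are shut, over the pad and slightly short of its centre. The wrist view shows the pad at about (324,260), so I'll cross-check with that.

```bash
python3 - <<'E'
from rig import *
from h import *
w=get_image("wrist");s=get_image("scene");o=observe();print(o['position'],o['ft_force'],o['tool_rot'])
r,st=blob(w,(250,205,400,310));print(r,st,onz(w,*r[0],.278),onz(w,324,259,.281))
r,st=blob(s,(395,222,435,256),160);print(r,st,onz(s,*r[0],.278))
E
```

```text
[0.44258367 0.25408456 0.33684023] [-0.4316229  -0.73565392  0.73608031] [[ 9.24420035e-01  3.81339902e-01  5.24195456e-03]
 [ 3.81337670e-01 -9.24434668e-01  1.45826237e-03]
 [ 5.40193815e-03  6.50907786e-04 -9.99985198e-01]]
((326.1799621582031, 293.739990234375), (14.142135620117188, 2.5455846786499023), 8.130102157592773) [69 88 15  4 20] [0.45312709 0.2444282  0.278     ] [0.44344199 0.26413194 0.281     ]
((417.00006103515625, 241.0000457763672), (1.4142134189605713, 4.242640495300293), 45.0) [20 17  4  4  6] [0.44742553 0.27147769 0.278     ]
```

```bash
python3 -m crank '[0,0,0,-0.001,0.01,-0.026,0, 0,0,0,0,0,-0.014,0, 0,0,0,-0.0015,0.0037,-0.0095,0, 0,0,0,-0.0015,0.0034,-0.0095,0, 0,0,0,-0.0012,0.003,-0.0095,0, 0,0,0,-0.0011,0.0026,-0.0095,0, 0,0,0,-0.0009,0.0021,-0.0095,0, 0,0,0,0,0,0,0]'; python3 - <<'E'
from rig import *
o=observe();print(o['position'],o['ft_force'])
E
```

```text
time_s: 3.8
position: [0.4357, 0.2788, 0.2484]
tool_rot: [[0.924, 0.382, 0.005], [0.382, -0.924, -0.0], [0.004, 0.002, -1.0]]
ft_force: [1.8, -4.7, 6.3]
grip_width: 0.0005
[0.43568489 0.27883713 0.24839636] [ 1.7973849  -4.73927254  6.32319313]
```

```bash
python3 -m crank '[0,0,0,-0.0007,0.0017,-0.0095,0, 0,0,0,-0.0005,0.0012,-0.0095,0, 0,0,0,-0.0003,0.0008,-0.0095,0, 0,0,0,-0.0002,0.0005,-0.0095,0, 0,0,0,0,0,-0.004,0, 0,0,0,0,0,0,0]';python3 -m crank '[0,0,0,0,0,-0.003,0, 0,0,0,0,0,0,0]'; python3 -m crank '[0,0,0,0,0,-0.003,0, 0,0,0,0,0,0,0]'
```

```text
time_s: 4.4
position: [0.4343, 0.2834, 0.2074]
tool_rot: [[0.924, 0.382, 0.006], [0.382, -0.924, 0.001], [0.006, 0.001, -1.0]]
ft_force: [-2.0, -4.0, 11.0]
grip_width: -0.0
time_s: 4.6
position: [0.4342, 0.2833, 0.2046]
tool_rot: [[0.924, 0.382, 0.006], [0.382, -0.924, 0.001], [0.006, 0.001, -1.0]]
ft_force: [-1.3, -2.9, 11.8]
grip_width: 0.0001
time_s: 4.8
position: [0.4342, 0.2834, 0.2017]
tool_rot: [[0.924, 0.382, 0.006], [0.382, -0.924, 0.001], [0.006, 0.001, -1.0]]
ft_force: [-3.1, -2.9, 11.8]
grip_width: 0.0001
```

```bash
for i in 1 2; do python3 -m crank '[0,0,0,0,0,-0.002,0, 0,0,0,0,0,0,0]' | grep -E 'pos|ft'; done
```

```text
position: [0.4342, 0.2834, 0.1998]
ft_force: [-2.0, -2.8, 11.9]
position: [0.4343, 0.2833, 0.1989]
ft_force: [-4.6, -4.1, 19.5]
```

The force jumped and the tool stopped following the command, so the lever is on its stop. I'll press slightly more, hold, and take a picture.

```bash
python3 -m crank '[0,0,0,0,0,-0.001,0, 0,0,0,0,0,0,0, 0,0,0,0,0,0,0, 0,0,0,0,0,0,0, 0,0,0,0,0,0,0, 0,0,0,0,0,0,0, 0,0,0,0,0,0,0, 0,0,0,0,0,0,0, 0,0,0,0,0,0,0, 0,0,0,0,0,0,0]' | grep -E 'pos|ft|time'
python3 - <<'E'
from rig import *
from h import *
s=get_image("scene")
cv2.imwrite("pics/e.png",cv2.resize(s["frame"][150:350,200:480,::-1],(784,560),interpolation=2))
E
```

```text
time_s: 6.2
position: [0.4344, 0.2834, 0.1987]
ft_force: [-6.7, -5.0, 27.5]
```

View pics/e.png

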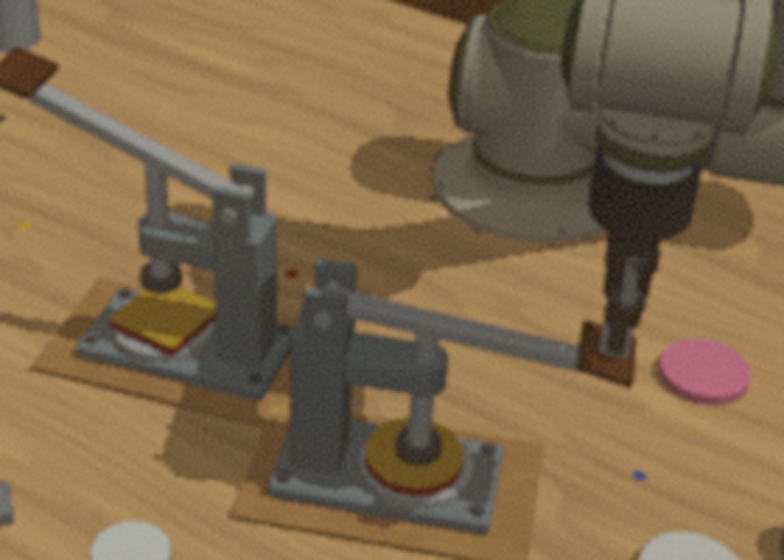

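The lever is down on its stop at (610,355) and the ram sits on the round blank. The other press is untouched. Now I'll release back along the arc.

```bash
python3 -m crank '[0,0,0,0,0,0.006,0, 0,0,0,0.0002,-0.0005,0.0095,0, 0,0,0,0.0003,-0.0008,0.0095,0, 0,0,0,0.0005,-0.0012,0.0095,0, 0,0,0,0.0007,-0.0017,0.0095,0, 0,0,0,0.0009,-0.0021,0.0095,0, 0,0,0,0.0011,-0.0026,0.0095,0, 0,0,0,0.0012,-0.003,0.0095,0, 0,0,0,0.0015,-0.0034,0.0095,0, 0,0,0,0.0015,-0.0037,0.0095,0, 0,0,0,0,0,0.02,0, 0,0,0,0,0,0.035,0, 0,0,0,0,0,0.04,0, 0,0,0,0,0,0.03,0, 0,0,0,0,0,0,0, 0,0,0,0,0,0,0, 0,0,0,0,0,0,0]'
python3 - <<'E'
from rig import *
from h import *
s=get_image("scene");w=get_image("wrist")
a=cv2.resize(s["frame"][150:350,200:480,::-1],(784,560),interpolation=2)
cv2.imwrite("pics/f.png",a)
E
```

```text
time_s: 7.95
position: [0.4403, 0.2644, 0.409]
tool_rot: [[0.924, 0.382, -0.002], [0.382, -0.924, -0.001], [-0.002, 0.0, -1.0]]
ft_force: [-0.3, 0.2, -0.5]
grip_width: 0.0001
```

View pics/f.png

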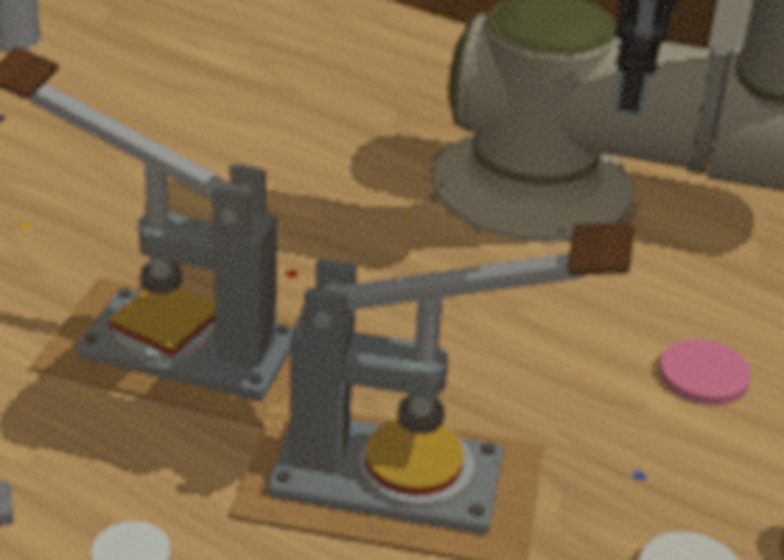

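The lever is fully back up with its pad at (602,247), the round blank is still on its bed, and the arm is clear.

```bash
python3 -c "
from rig import *
print(close_job())"
```

```text
the job is handed in; nothing more can be done
None
```

I embossed the round blank, which was on the left (+y) press, and handed the job in at about 8 s of robot time.

- **Press:** I pushed the left pad down along its arc with shut fingers. At the stop the force rose from 12 N to 19.5 N and then 27.5 N, and the tool stopped following at z ≈ 0.199. I held it there for about 1 s, and a picture taken then shows the ram on the round disc.
- **Release:** I let the lever up along the same arc and raised the tool to z ≈ 0.41, where the force read about zero. The last picture shows the lever back at rest and both blanks still on their beds. The right press was untouched.
- **Checks that disagreed:** The colour mask for the pad failed in the scene and wrist views. I used the top-view mask (0.441, 0.263) and a pad position picked by eye in the wrist view (0.443, 0.264), which agreed to about 2 mm. I judged the lever's return by eye from the last picture and did not measure its angle.

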